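# Stack boards crosswise with spacer strips to dry

## Task

Stack the boards to dry on the grey drying base, where one pale board already lies across the two dark bearers: lay the other long pale board flat beside it, squarely across the bearers on the two bare yellow bands, its ends sticking out evenly. Then lay the two dark strips flat and crosswise on top of both boards, one directly above each bearer and running the same way, its ends even with the bearer's. Keep the first board in its place, let go of everything, and leave the other things on the bench where they are.

Things in the scene. Friction and masses are not known exactly. Their poses are not given: they have to be found in the camera images.
- base: fixed grey plate 170 x 170 x 12 with two dark bearers along x, each 150 x 24 x 20 high, at y = +48 and -48; tops 32 above the bench. Each has yellow bands 40 long at x = +48 and -48, where boards lie along y across both bearers. Origin: centre of the plate's underside, on the bench; z up. When laid, boards' undersides are at 32, strips' at 50 above the bench
- board1: pale wooden board, 150 long x 40 wide x 18 thick, about 45 g, already lying across the bearers on the yellow bands at the base's +x side at the start. Origin at the centre of its underside; x runs along its length, y across its width, z up. The two boards are alike
- board2: pale wooden board, 150 long x 40 wide x 18 thick, about 45 g, lying flat on the bench at the start. Origin at the centre of its underside; x runs along its length, y across its width, z up. The two boards are alike
- strip1: dark brown wooden spacer strip, 150 long x 24 wide x 16 thick, about 40 g, lying flat on the bench at the start. Origin at the centre of its underside; x runs along its length, y across its width, z up. Both strips are the same and interchangeable
- strip2: dark brown wooden spacer strip, 150 long x 24 wide x 16 thick, about 40 g, lying flat on the bench at the start. Origin at the centre of its underside; x runs along its length, y across its width, z up. Both strips are the same and interchangeable
- hammer: bystander: claw hammer, 280 long, lying on the bench beside the base; origin at its underside, x along the handle towards the head
- square: bystander: try square, dark stock 100 x 26 x 16 along x, steel blade 24 wide reaching 155 in +y; origin under the stock's centre
- offcut: bystander: pale offcut, 70 x 45 x 18, not to be used; origin at its underside's centre
- sander: bystander: cork sanding block with wooden grip, 110 x 65 x 38; origin at its underside's centre
- tape: bystander: yellow tape measure, 70 x 40 x 62; origin at its underside's centre
- glue: bystander: upright orange glue bottle, 56 across, 170 tall; origin at its underside's centre
- cup: bystander: white cup, 80 across, 95 tall; origin at its underside's centre
There are look-alikes about, which are no part of the job. What is shaped like the board2 but green is not meant. What is shaped like the strip2 but orange or red is not meant.

How it is judged:
On the way:
1. both boards lie flat across the bearers on the yellow bands, released and at rest (x of board1 in the frame of base between 0.036 and 0.06 m and y of board1 in the frame of base between -0.018 and 0.018 m and z of board1 in the frame of base between 0.027 and 0.037 m and angle between the x axis of each of board1, board2 and the y axis of base, either way round below 0.14 rad and angle between each of board1, board2's own z axis and vertical below 0.08 rad and linear speed of each of board1, board2 below 0.02 m/s and contact force between each of board1, board2 and the fingers below 0.1 N and x of board2 in the frame of base between -0.06 and -0.036 m and y of board2 in the frame of base between -0.018 and 0.018 m and z of board2 in the frame of base between 0.027 and 0.037 m), for 0.2 s.
At the end, for the whole second after the job is handed in: Boards flat across the bearers on the yellow bands (12 mm along the bearers, 18 mm endwise, square within 8 degrees); strips flat on the boards, one over each bearer (12 mm sideways, 18 mm endwise, 8 degrees); all released and at rest (all of step 1 and ((y of strip1 in the frame of base between 0.036 and 0.06 m and x of strip1 in the frame of base between -0.018 and 0.018 m and z of strip1 in the frame of base between 0.045 and 0.055 m and angle between the x axis of each of strip1, strip2 and the x axis of base, either way round below 0.14 rad and angle between each of strip1, strip2's own z axis and vertical below 0.08 rad and linear speed of each of strip1, strip2 below 0.02 m/s and contact force between each of strip1, strip2 and the fingers below 0.1 N and y of strip2 in the frame of base between -0.06 and -0.036 m and x of strip2 in the frame of base between -0.018 and 0.018 m and z of strip2 in the frame of base between 0.045 and 0.055 m) or (y of strip1 in the frame of base between -0.06 and -0.036 m and x of strip1 in the frame of base between -0.018 and 0.018 m and z of strip1 in the frame of base between 0.045 and 0.055 m and angle between the x axis of each of strip1, strip2 and the x axis of base, either way round below 0.14 rad and angle between each of strip1, strip2's own z axis and vertical below 0.08 rad and linear speed of each of strip1, strip2 below 0.02 m/s and contact force between each of strip1, strip2 and the fingers below 0.1 N and y of strip2 in the frame of base between 0.036 and 0.06 m and x of strip2 in the frame of base between -0.018 and 0.018 m and z of strip2 in the frame of base between 0.045 and 0.055 m))); the robot touches nothing.
It fails at once if one of the other things (hammer, square, offcut, sanding block, tape measure, glue, cup) is shifted more than 30 mm (distance of any of hammer, square, offcut, sander, tape, glue, cup from where it was at the start of the episode above 0.03 m).
It also fails if it takes over 64 s, if anything falls off the work surface, if the arm or the gripper's body presses on something with over 40 N, if the wrist force passes 120 N, or if a joint passes its speed limit or range.

## Robot

A 6-joint arm with a two-finger parallel gripper is mounted at the origin on the work surface. World frame = base frame: x ahead of the robot, y to its left, z up, the work surface at z = 0. Lengths are in m, angles in rad, forces in N, time in s.
With the tool pointing down it reaches from about 0.325 to 0.775 m from the base axis. Payload 5.5 kg.
Tool frame: the origin (TCP) lies on the centre line of the jaws, within the pads' length; the fingertips stand 8 mm ahead of it and the grasp point (between the pads) lies 11 mm behind it; z points along the fingers, y is the line along which they close (so a half turn about z gives the same grasp; the last joint's range is limited). The gripper opens to 88 mm and grips with 3 to 60 N. Pads are 20 mm wide; open, the fingers measure 115 mm over their backs; the gripper's body (75 mm by 178 mm) begins 61 mm behind the grasp point.
Start: joints at [-1.407, 0.091, 1.231, -0, 1.82, -0.057], TCP at [0.131, -0.585, 0.205] pointing down, gripper open.
Joint ranges: [-2.87, 2.87], [-0.86, 2.18], [0.17, 2.46], [-1.51, 4.65], [0.06, 2.69], [-2.65, 2.65]. Speed limits (rad/s): [2.57, 2.57, 3.01, 3.14, 3.14, 3.14].

## Interface

Orientations are given as a 3x3 rotation matrix whose columns are the frame's x, y, z axes.
In Python, from rig import arm gives the robot as it stands.
- The arm moves only by the tool jog_arm, never from a script. Its argument "series" is a list that holds one entry, the list of rows, each a list of 7 numbers: the turn, a rotation vector about the tool's x, y, z in rad, then the shift along the tool's x, y, z in m, then the closure, from 0 (fully open) to 1 (shut). In form: [[[rx, ry, rz, tx, ty, tz, grip], ...]]. A call has 1 to 12 rows; each row shifts and turns the commanded pose from where the row before left it, along the tool's axes as they then stand; what a row does not reach is not made up. A row lasts 1/10 s, in which the tool goes at most 50 mm and 8.59 degrees, less where a joint would pass 70% of its speed; a pose out of reach is approached as far as the arm can. A call with a gripper value outside its range is refused whole. The fingers move at their own pace and stop on an object; "grip_force" is the grip in N (left out, the last holds). Time passes only in rows, so rows that do not move let the fingers close. It gives the time, the measured TCP pose, the force, the opening and the grip force at its end, in the units of the state.
- arm.observe(): the state, without advancing time (a new reading comes with each control period).
- arm.capture(name): name is "scene" or "top" or "wrist"; returns a dict with "pixels" (420x560x3 uint8, red, green, blue), "vertical_fov" (degrees; the focal length in pixels is half the picture's height over the tangent of half this angle, whatever the lens; pixels are square), "cx", "cy" (the principal point, pixels), "camera_from_world" (4x4, takes a point from world to camera coordinates); the wrist camera has in their place "mount" (4x4, takes a point from camera to tool coordinates, whose origin is the TCP and whose axes are the flange's). Camera axes: x right, y up, looking along -z (the intrinsics and any distortion apply to the point x, -y, -z); pixel columns grow to the right and rows downward; lengths in m; the calibration is good to about 2 mm. A picture is of the moment at which its call begins: read the wrist's pose just before it. There is no depth.
- arm.close_job(): hands the job in; it is judged then, once.
The state is a dict: "clock": time; "joints": joint angles; "qd": joint speeds; "joint_efforts": joint torques, N m; "ee_pos": TCP position; "ee_rot": TCP orientation; "contact_force": force on the tool from outside, world axes, zero at the start; "moment": the same for the moment, N m; "finger_gap": opening from 0.0 (shut) to 1.0 (fully open); "gripper_force": force on a finger pad.
Only numpy, scipy, OpenCV 4.12 (cv2) and the standard library are available. Lean on these libraries where they do the work, as an engineer would, in place of code of your own. Each camera call takes 0.05 s, during which the arm holds its last target. There are 200 camera calls.

## Working session

There is one attempt and no reset: what is moved stays moved. The work goes in short steps, Python scripts to look and compute and a tool call to move; the robot and the scene stay as the last step left them, time stands still between calls to the robot, and variables do not carry over. Pictures are saved under pics/ and viewed, at most 10 in all, crops included, and the job is handed in when it is done.

Besides the shell and the picture viewer there is one more tool, called after ">>>" as name([rows], argument=value, ...), one row to a line, values as JSON. jog_arm: Moves the arm, as the interface text tells. Its arguments: {"type":"object","properties":{"series":{"type":"array"},"grip_force":{"type":"number"}},"required":["series"]}

```bash
ls; mkdir -p pics; python3 - <<'E'
from rig import arm
import cv2, pickle
d={}
for n in("top","scene"):
    c=arm.capture(n); d[n]=c
    cv2.imwrite(f"pics/{n}0.png",c["pixels"][:,:,::-1])
    print(n,{k:v for k,v in c.items() if k!="pixels"})
pickle.dump(d,open("c0.pkl","wb"))
print(arm.observe())
E
```

```text
pics
top {'vertical_fov': 56.027465987129155, 'cx': 284.9143351473705, 'cy': 207.2801475884658, 'camera_from_world': array([[-0.00755188, -0.99971138, -0.02280621,  0.04264153],
       [ 0.98733548, -0.01106874,  0.15825971, -0.54082092],
       [-0.15846647, -0.02132223,  0.9871341 , -1.13520619],
       [ 0.        ,  0.        ,  0.        ,  1.        ]])}
scene {'vertical_fov': 51.329991331153025, 'cx': 267.7880980645968, 'cy': 209.19851336977715, 'camera_from_world': array([[-0.21545782,  0.97630934,  0.01994995,  0.0798747 ],
       [-0.6028464 , -0.14905618,  0.78381023,  0.29818215],
       [ 0.76821491,  0.15685129,  0.62067989, -2.08221298],
       [ 0.        ,  0.        ,  0.        ,  1.        ]])}
{'clock': 0.1, 'joints': array([-1.40668135e+00,  9.18087336e-02,  1.23172500e+00,  3.38892950e-05,
        1.81977505e+00, -5.66967671e-02]), 'qd': array([ 5.84709295e-04, -6.32872255e-04, -2.23069130e-03,  1.49643302e-04,
       -1.38977141e-04,  6.68106051e-05]), 'joint_efforts': array([ 3.21946434e-03, -4.47856271e+01, -4.07569242e+01,  7.00954883e-02,
        2.83806684e-02, -1.15660550e-04]), 'ee_pos': array([ 0.13138001, -0.58515778,  0.20382775]), 'ee_rot': array([[ 9.75718176e-01,  2.19029634e-01, -2.47975763e-04],
       [ 2.19029735e-01, -9.75716706e-01,  1.69842918e-03],
       [ 1.30052226e-04, -1.71150228e-03, -9.99998527e-01]]), 'contact_force': array([ 0.75296466, -0.4021025 , -0.11101032]), 'moment': array([-0.00661344, -0.00935703, -0.03299941]), 'gripper_force': 0.0, 'finger_gap': 0.9989332157444872}
```

View pics/top0.png

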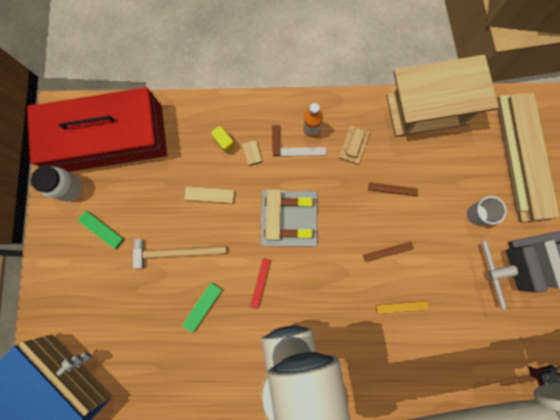

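View pics/scene0.png

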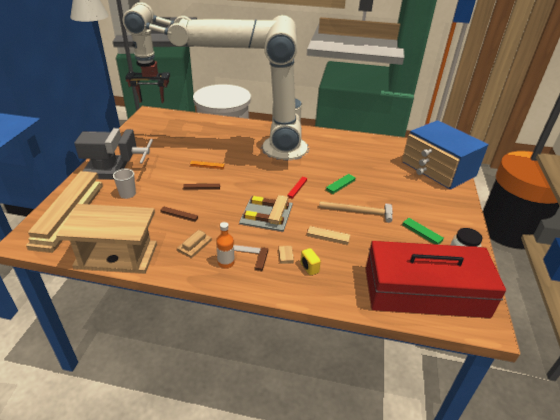

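The top view shows board1 at (273,215) on the base at (289,219), with the bare bands at about (304,202) and (304,233).

- **Board2 candidates:** the pale bar at (209,195), the short offcut at (252,152), green bars at (100,230) and (202,307), and large planks at (525,155). The pale bar at (209,195) fits in colour and length.
- **Strip candidates:** brown bars at (393,189) and (388,251), the red bar at (260,283), the orange bar at (402,307), and the square's stock at (276,141). The two plain brown bars fit.

Next I'll measure these and confirm them in one crop.

```bash
cat > h.py <<'E'
import numpy as np, cv2
def K(c):
    f=210/np.tan(np.radians(c["vertical_fov"])/2); return f
def cast(c,px,z,T=None):
    """pixels -> world xy on plane z. T: camera_from_world"""
    T=c["camera_from_world"] if T is None else T
    px=np.atleast_2d(np.asarray(px,float)); f=K(c)
    r=np.c_[(px[:,0]-c["cx"])/f,-(px[:,1]-c["cy"])/f,-np.ones(len(px))]
    R=T[:3,:3]; o=-R.T@T[:3,3]; d=r@R
    return (o+d*((z-o[2])/d[:,2])[:,None])[:,:2]
def wristT(c,s):
    W=np.eye(4); W[:3,:3]=s["ee_rot"]; W[:3,3]=s["ee_pos"]
    return np.linalg.inv(W@c["mount"])
def blob(mask,seed,rad=40):
    n,l,st,ce=cv2.connectedComponentsWithStats(mask.astype(np.uint8))
    i=[k for k in range(1,n) if st[k,4]>40 and np.hypot(*(ce[k]-seed))<rad]
    k=max(i,key=lambda k:st[k,4]); c,_=cv2.findContours((l==k).astype(np.uint8),0,cv2.CHAIN_APPROX_NONE)
    return max(c,key=len)[:,0]
def rect(pts):
    (x,y),(w,h),a=cv2.minAreaRect((pts*1000).astype(np.float32))
    if w<h: w,h,a=h,w,a+90
    return np.round([x,y,w,h,(a+90)%180-90],1)
E
python3 - <<'E'
import pickle; from h import *
d=pickle.load(open("c0.pkl","rb")); c=d["top"]; im=c["pixels"]
hsv=cv2.cvtColor(im,cv2.COLOR_RGB2HSV)
for p in[(209,195),(273,215),(393,189),(388,251),(304,202),(304,233),(250,240),(289,245),(290,202),(230,215)]: print(p,hsv[p[1],p[0]])
a=cv2.resize(im[120:330,170:450],None,fx=2.8,fy=2.8,interpolation=cv2.INTER_CUBIC)
cv2.imwrite("pics/crop.png",a[:,:,::-1])
T=c["camera_from_world"];print("cam",-T[:3,:3].T@T[:3,3])
for n,p,z in[("b2",(209,195),.018),("b1",(273,215),.05),("s1",(393,189),.016),("s2",(388,251),.016),("y1",(304,202),.032),("y2",(304,233),.032),("plate",(289,219),.012)]: print(n,cast(c,p,z))
c=d["scene"];
for n,p in [("b2",(329,235)),("s1",(180,213)),("s2",(202,186))]: print(n,cast(c,p,.017))
E
```

```text
(209, 195) [ 23  95 203]
(273, 215) [ 23  91 204]
(393, 189) [ 11 162 132]
(388, 251) [ 12 173 127]
(304, 202) [ 31 205 208]
(304, 233) [ 31 204 208]
(250, 240) [ 16 155 191]
(289, 245) [ 21  34 157]
(290, 202) [ 11 168 132]
(230, 215) [ 16 154 182]
cam [0.35440159 0.0124379  1.2071634 ]
b2 [[0.58623957 0.27177168]]
b1 [[0.51739704 0.07291187]]
s1 [[ 0.59856958 -0.29311399]]
s2 [[ 0.40995887 -0.26871082]]
y1 [[ 0.55855095 -0.01993329]]
y2 [[ 0.46475386 -0.01850732]]
plate [[0.50989825 0.02605504]]
b2 [[0.60200623 0.27535549]]
s1 [[ 0.61123821 -0.2861316 ]]
s2 [[ 0.4246547  -0.26395191]]
```

View pics/crop.png

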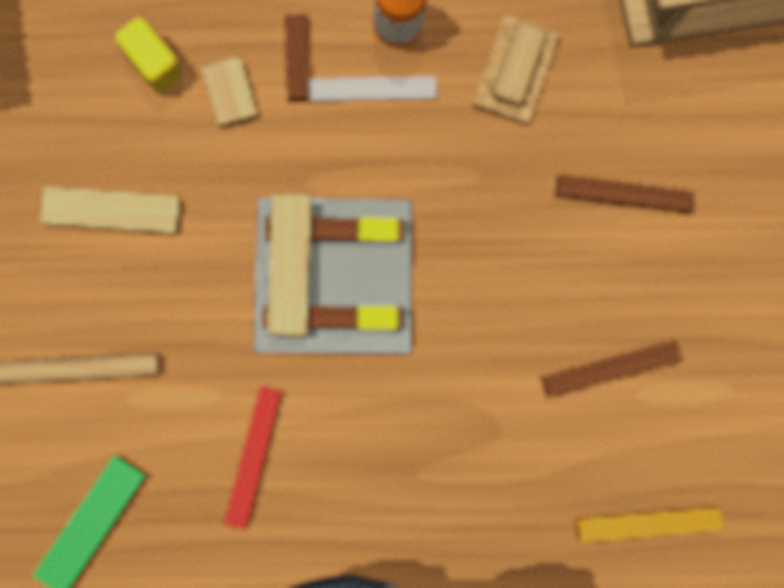

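The crop confirms it: board2 is the plain pale bar at crop (110,210), and the strips are the two plain brown bars at (625,193) and (612,368). The red and orange bars are the decoys.

```bash
cat >> h.py <<'E'
def masks(im):
    h,s,v=[x.astype(int) for x in cv2.split(cv2.cvtColor(cv2.GaussianBlur(im,(3,3),0),cv2.COLOR_RGB2HSV))]
    return dict(pale=(h>18)&(h<28)&(s<125)&(s>55)&(v>140), brown=(h<15)&(v<155)&(v>40)&(s>110),
                yellow=(h>27)&(h<35)&(s>150), grey=(s<60)&(v>90)&(v<200))
E
python3 - <<'E'
import pickle; from h import *
d=pickle.load(open("c0.pkl","rb"))
S=dict(top=[("b2","pale",(209,195),.018),("b1","pale",(273,215),.05),("s1","brown",(393,189),.016),("s2","brown",(388,251),.016),("y1","yellow",(304,202),.032),("y2","yellow",(304,233),.032),("plate","grey",(292,219),.012)],
scene=[("b2","pale",(329,235),.014),("b1","pale",(278,210),.046),("s1","brown",(180,213),.012),("s2","brown",(202,186),.012),("y1","yellow",(252,215),.03),("y2","yellow",(258,201),.03)])
for n,L in S.items():
    c=d[n]; m=masks(c["pixels"])
    for a,k,p,z in L:
        try:
            b=blob(m[k],p,25 if n=="top" else 12); print(n,a,rect(cast(c,b,z)),len(b))
        except Exception as e: print(n,a,e)
from rig import arm
s=arm.observe(); c=arm.capture("wrist"); print(np.round(c["mount"],4),c["cx"],c["cy"],c["vertical_fov"])
E
```

```text
top b2 [588.5 272.3 150.4  42.   86.2] 116
top b1 [520.2  75.6 152.9  47.2  -2.8] 123
top s1 [ 598.6 -291.5  150.9   27.7   81.9] 109
top s2 [ 409.7 -268.9  151.7   25.8  -76.2] 107
top y1 [560.1 -21.5  39.3  21.5  89.3] 36
top y2 [464.7 -20.   38.8  17.9  89.4] 37
top plate [513.5  27.  166.9 166.7  -1.1] 427
scene b2 [593.4 272.3 142.   31.5  89.2] 83
scene b1 [523.   75.6 144.7  36.9   3. ] 59
scene s1 [ 612.2 -291.5  155.5   39.1   82.1] 78
scene s2 [ 422.1 -268.6  147.6   35.4  -75.9] 80
scene y1 max() iterable argument is empty
scene y2 max() iterable argument is empty
[[ 8.000e-04  9.663e-01  2.573e-01  6.900e-02]
 [ 1.000e+00 -7.000e-04 -2.000e-04  1.200e-03]
 [ 0.000e+00  2.573e-01 -9.663e-01 -1.800e-01]
 [ 0.000e+00  0.000e+00  0.000e+00  1.000e+00]] 282.5580625500491 210.9469363901565 64.9859857589614
```

>>> jog_arm([
  [[0,0,0,0.032,-0.037,0,0],[0,0,0,0.032,-0.037,0,0],[0,0,0,0.032,-0.037,0,0],[0,0,0,0.032,-0.037,0,0],[0,0,0,0.032,-0.037,0,0],[0,0,0,0.032,-0.037,0,0],[0,0,0,0.032,-0.037,0,0],[0,0,0,0.032,-0.037,0,0],[0,0,0,0.032,-0.037,0,0],[0,0,0,0.032,-0.037,0,0],[0,0,0,0.032,-0.037,0,0],[0,0,0,0.032,-0.037,0,0]],
], grip_force=15)

```text
clock: 1.35
ee_pos: [0.4093, -0.0661, 0.2049]
ee_rot: [[0.976, 0.219, 0.001], [0.219, -0.976, -0.0], [0.001, 0.0, -1.0]]
contact_force: [-0.2, 0.4, -0.2]
finger_gap: 1.002
gripper_force: 0.0
```

>>> jog_arm([
  [[0,0,-0.142,0,0,0,0],[0,0,-0.142,0,0,0,0],[0,0,-0.142,0,0,0,0],[0,0,-0.142,0,0,0,0],[0,0,-0.142,0,0,0,0],[0,0,-0.142,0,0,0,0],[0,0,-0.142,0,0,0,0],[0,0,-0.142,0,0,0,0],[0,0,-0.142,0,0,0,0],[0,0,0,0,0,0,0]],
])

```text
clock: 2.35
ee_pos: [0.4087, -0.0681, 0.2046]
ee_rot: [[0.071, 0.997, -0.0], [0.997, -0.071, 0.0], [0.0, -0.0, -1.0]]
contact_force: [-0.0, -0.3, -0.3]
finger_gap: 0.998
gripper_force: 0.0
```

>>> jog_arm([
  [[0,0,0,0.044,0.0193,0.005,0],[0,0,0,0.044,0.0193,0.005,0],[0,0,0,0.044,0.0193,0.005,0],[0,0,0,0.044,0.0193,0.005,0],[0,0,0,0.044,0.0193,0.005,0],[0,0,0,0.044,0.0193,0.005,0],[0,0,0,0.044,0.0193,0.005,0],[0,0,0,0.044,0.0193,0.005,0],[0,0,0,0,0,0,0]],
])

```text
clock: 3.25
ee_pos: [0.5881, 0.2763, 0.1587]
ee_rot: [[0.072, 0.997, -0.008], [0.997, -0.072, -0.001], [-0.002, -0.007, -1.0]]
contact_force: [-0.5, -0.9, -1.4]
finger_gap: 1.003
gripper_force: 0.0
```

```bash
cat >> h.py <<'E'
def go(s,x,y,z,psi):
    "tool-frame shift and turn to a target; psi in deg = heading of tool x"
    d=s["ee_rot"].T@(np.array([x,y,z])-s["ee_pos"]); R=s["ee_rot"]
    a=np.radians(psi)-np.arctan2(R[1,0],R[0,0]); a=(a+np.pi)%(2*np.pi)-np.pi
    print("shift",np.round(d,4),"rz",round(-a,4),"now",np.round(s["ee_pos"],4),"psi",round(np.degrees(np.arctan2(R[1,0],R[0,0])),2),"t",round(s["clock"],2))
E
python3 - <<'E'
from h import *; from rig import arm
s=arm.observe(); c=arm.capture("wrist"); T=wristT(c,s); im=c["pixels"]
cv2.imwrite("pics/w1.png",im[:,:,::-1])
m=masks(im)["pale"]; n,l,st,ce=cv2.connectedComponentsWithStats(m.astype(np.uint8))
for k in range(1,n):
    if st[k,4]>1500:
        p=np.argwhere(l==k)[:,::-1]; print(st[k],rect(cast(c,p,.018,T)))
go(s,.588,.272,.011,86.2)
E
```

```text
[ 267  123   42  129 5003] [590.6 280.2 129.1  38.7  85.2]
shift [-0.004   0.0013  0.1477] rz -0.0055 now [0.5881 0.2763 0.1587] psi 85.89 t 3.25
```

View pics/w1.png

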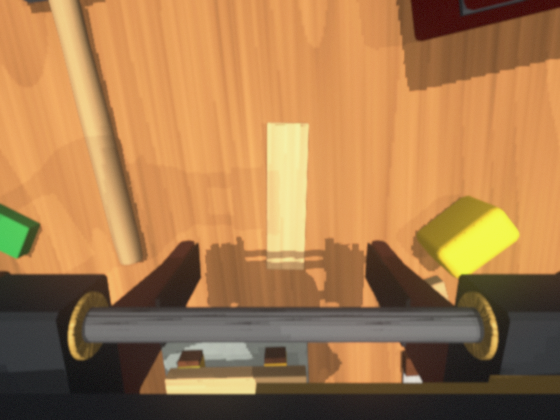

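The wrist view shows board2 at columns 267–308, rows 123–269, centred between the open fingers, which agrees with the top view.

>>> jog_arm([
  [[0,0,-0.005,-0.004,0.0015,0.04,0],[0,0,0,0,0,0.04,0],[0,0,0,0,0,0.035,0],[0,0,0,0,0,0.02,0],[0,0,0,0,0,0.011,0],[0,0,0,0,0,0,0],[0,0,0,0,0,0,0.7],[0,0,0,0,0,0,0.7],[0,0,0,0,0,0,0.7],[0,0,0,0,0,0,0.7],[0,0,0,0,0,0,0.7]],
])

```text
clock: 4.4
ee_pos: [0.5896, 0.2679, 0.0194]
ee_rot: [[0.067, 0.998, 0.001], [0.998, -0.067, 0.0], [0.0, 0.001, -1.0]]
contact_force: [-0.4, 0.3, 0.9]
finger_gap: 0.584
gripper_force: 0.0
```

>>> jog_arm([
  [[0,0,0,0.003,0,0.008,0.3],[0,0,0,0,0,0,0.3],[0,0,0,0,0,0,0.7],[0,0,0,0,0,0,0.7],[0,0,0,0,0,0,0.7],[0,0,0,0,0,0,0.7],[0,0,0,0,0,0,0.7],[0,0,0,0,0,0,0.7],[0,0,0,0,0,0,0.7]],
])

```text
clock: 5.3
ee_pos: [0.5896, 0.2707, 0.0109]
ee_rot: [[0.067, 0.998, 0.0], [0.998, -0.067, 0.0], [0.0, 0.0, -1.0]]
contact_force: [-0.7, 0.8, -0.4]
finger_gap: 0.299
gripper_force: 0.0
```

```bash
python3 - <<'E'
from h import *; from rig import arm
s=arm.observe(); print(s["finger_gap"],s["gripper_force"]); c=arm.capture("wrist"); t=arm.capture("top")
a=cv2.resize(t["pixels"][130:270,150:330],(560,420))
cv2.imwrite("pics/w2.png",cv2.resize(np.hstack([c["pixels"],a]),(800,300))[:,:,::-1])
E
```

```text
0.2989518559993147 0.0
```

View pics/w2.png

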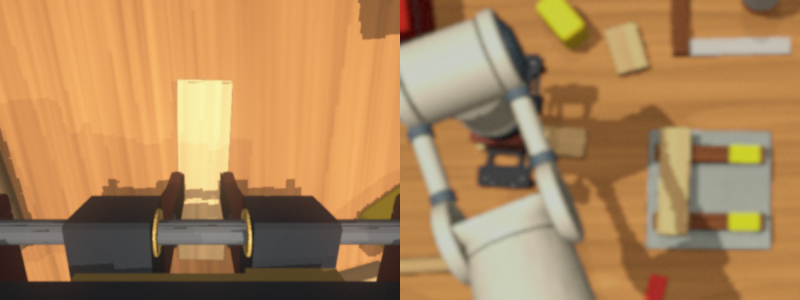

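The fingers straddle the board but show no force, so the closure scale isn't linear in gap. I'll close further.

>>> jog_arm([
  [[0,0,0,0,0,0,1],[0,0,0,0,0,0,1],[0,0,0,0,0,0,1],[0,0,0,0,0,0,1],[0,0,0,0,0,0,1]],
])

```text
clock: 5.9
ee_pos: [0.5896, 0.2708, 0.0108]
ee_rot: [[0.067, 0.998, -0.0], [0.998, -0.067, 0.0], [0.0, -0.0, -1.0]]
contact_force: [0.2, 0.1, -0.3]
finger_gap: 0.005
gripper_force: 0.0
```

```bash
python3 - <<'E'
from h import *; from rig import arm
s=arm.observe(); print(s["finger_gap"],s["gripper_force"]); c=arm.capture("wrist"); t=arm.capture("scene")
a=cv2.resize(t["pixels"][140:290,230:430],(560,420),interpolation=cv2.INTER_CUBIC)
cv2.imwrite("pics/w3.png",cv2.resize(np.hstack([c["pixels"],a]),(800,300))[:,:,::-1])
E
```

```text
0.005215981257827154 0.0
```

View pics/w3.png

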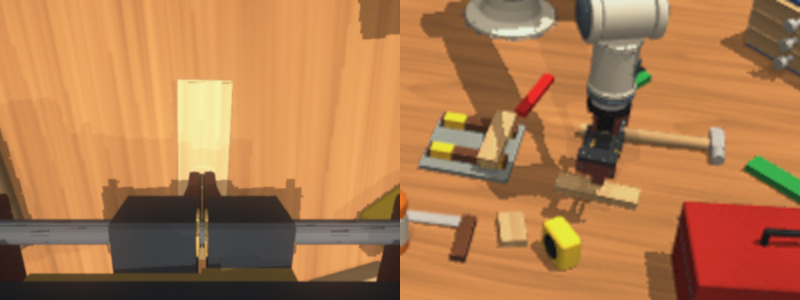

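```bash
python3 - <<'E'
from h import *; from rig import arm
s=arm.observe(); c=arm.capture("wrist"); t=arm.capture("scene")
def proj(c,T,p):
    q=T[:3,:3]@p+T[:3,3]; f=K(c); return np.round([c["cx"]+f*q[0]/-q[2],c["cy"]-f*q[1]/-q[2]],1)
T=wristT(c,s)
for dz in(.008,0,-.011,-.02,-.03,-.04,-.05,-.06):
    p=s["ee_pos"]+s["ee_rot"][:,2]*dz; print(dz,"wrist",proj(c,T,p),"scene",proj(t,t["camera_from_world"],p))
for y in(.195,.345): print("b2 end",proj(c,T,np.array([.589,y,.018])),proj(t,t["camera_from_world"],np.array([.589,y,.018])))
h=cv2.cvtColor(c["pixels"],cv2.COLOR_RGB2HSV); print(h[225:260:3,283].tolist())
print(h[100:300:10,270].tolist())
E
```

```text
0.008 wrist [283.7 240.6] scene [327.7 235.5]
0 wrist [283.8 245.4] scene [327.9 233.8]
-0.011 wrist [283.8 252.6] scene [328.2 231.6]
-0.02 wrist [283.9 259.1] scene [328.5 229.7]
-0.03 wrist [284.  267.2] scene [328.8 227.6]
-0.04 wrist [284.1 276.3] scene [329.1 225.4]
-0.05 wrist [284.2 286.6] scene [329.4 223.3]
-0.06 wrist [284.3 298.4] scene [329.7 221.1]
b2 end [290.9 364.3] [307.3 229. ]
b2 end [273. 112.] [348.8 235.5]
[[23, 96, 247], [23, 97, 247], [24, 90, 246], [25, 87, 246], [23, 98, 246], [23, 99, 245], [18, 112, 178], [15, 116, 108], [16, 114, 107], [15, 113, 106], [15, 112, 105], [15, 113, 104]]
[[15, 151, 229], [15, 139, 226], [26, 85, 247], [26, 85, 247], [26, 85, 247], [25, 86, 247], [25, 86, 248], [25, 86, 248], [25, 87, 248], [25, 85, 248], [25, 87, 247], [22, 98, 246], [22, 99, 247], [22, 100, 247], [16, 119, 195], [10, 143, 98], [10, 137, 82], [9, 136, 73], [13, 88, 52], [5, 61, 46]]
```

```bash
python3 - <<'E'
from h import *; from rig import arm
s=arm.observe(); c=arm.capture("wrist"); T=wristT(c,s); m=masks(c["pixels"])["pale"]
h=cv2.cvtColor(c["pixels"],cv2.COLOR_RGB2HSV)
print("rows",[r for r in range(420) if m[r,272]][:1])
for r in range(125,236,20):
    q=np.where((h[r,:,1]<118)&(h[r,:,2]>200))[0]; q=q[(q>200)&(q<370)]; e=[[q[0]-.5,r],[q[-1]+.5,r]]
    print(r,q[0],q[-1],[np.round(np.linalg.norm(np.diff(cast(c,e,z,T),axis=0))*1000,1) for z in(.018,.008,-.002,-.012)],np.round(cast(c,e,.018,T).mean(0),4))
E
```

```text
rows [112]
125 248 324 [np.float64(39.0), np.float64(41.3), np.float64(43.6), np.float64(45.8)] [0.5951 0.3382]
145 248 323 [np.float64(39.1), np.float64(41.4), np.float64(43.7), np.float64(45.9)] [0.5942 0.3283]
165 249 322 [np.float64(38.7), np.float64(40.9), np.float64(43.2), np.float64(45.4)] [0.5936 0.3181]
185 249 321 [np.float64(38.8), np.float64(41.0), np.float64(43.3), np.float64(45.5)] [0.5926 0.3075]
205 249 320 [np.float64(38.9), np.float64(41.1), np.float64(43.4), np.float64(45.6)] [0.5916 0.2966]
225 250 319 [np.float64(38.4), np.float64(40.6), np.float64(42.8), np.float64(45.1)] [0.5909 0.2853]
```

The wrist and scene views both put the physical fingertips about 25–35 mm above the stated place, so the fingers closed above the board. I'll open, go lower in small steps and watch the force.

>>> jog_arm([
  [[0,0,0,0,0,0,0],[0,0,0,0,0,0,0],[0,0,0,0,0,0,0],[0,0,0,0,0,0,0],[0,0,0,0,0,0,0],[0,0,0,0,0,0,0],[0,0,0,0,0,0,0],[0,0,0,0,0,0.005,0],[0,0,0,0,0,0.004,0],[0,0,0,0,0,0.003,0],[0,0,0,0,0,0,0]],
])

```text
clock: 7.25
ee_pos: [0.589, 0.2705, -0.0023]
ee_rot: [[0.067, 0.998, -0.002], [0.998, -0.067, -0.001], [-0.001, -0.002, -1.0]]
contact_force: [0.4, 0.6, 0.2]
finger_gap: 0.964
gripper_force: 0.0
```

>>> jog_arm([
  [[0,0,0,0,0,0.003,0],[0,0,0,0,0,0.003,0],[0,0,0,0,0,0,0]],
])

```text
clock: 7.55
ee_pos: [0.5893, 0.2706, -0.0078]
ee_rot: [[0.067, 0.998, -0.001], [0.998, -0.067, -0.0], [-0.0, -0.001, -1.0]]
contact_force: [-0.0, -0.1, -0.7]
finger_gap: 1.001
gripper_force: 0.0
```

>>> jog_arm([
  [[0,0,0,0,0,0.003,0],[0,0,0,0,0,0,0]],
])

```text
clock: 7.75
ee_pos: [0.5893, 0.2707, -0.0106]
ee_rot: [[0.067, 0.998, -0.001], [0.998, -0.067, -0.0], [-0.0, -0.001, -1.0]]
contact_force: [-0.6, 0.2, -0.7]
finger_gap: 0.996
gripper_force: 0.0
```

>>> jog_arm([
  [[0,0,0,0,0,0.003,0],[0,0,0,0,0,0,0]],
])

```text
clock: 7.95
ee_pos: [0.5893, 0.2706, -0.0137]
ee_rot: [[0.067, 0.998, -0.001], [0.998, -0.067, -0.0], [-0.0, -0.001, -1.0]]
contact_force: [0.5, 0.5, -0.0]
finger_gap: 0.999
gripper_force: 0.0
```

>>> jog_arm([
  [[0,0,0,0,0,0.003,0],[0,0,0,0,0,0,0]],
])

```text
clock: 8.15
ee_pos: [0.5893, 0.2706, -0.0167]
ee_rot: [[0.067, 0.998, -0.001], [0.998, -0.067, -0.0], [-0.0, -0.001, -1.0]]
contact_force: [-0.1, 0.3, 0.6]
finger_gap: 1.002
gripper_force: 0.0
```

>>> jog_arm([
  [[0,0,0,0,0,0.003,0],[0,0,0,0,0,0,0]],
])

```text
clock: 8.35
ee_pos: [0.5898, 0.2708, -0.0174]
ee_rot: [[0.067, 0.998, 0.001], [0.998, -0.067, 0.0], [0.0, 0.001, -1.0]]
contact_force: [-3.0, -1.7, 7.8]
finger_gap: 0.998
gripper_force: 3.7
```

>>> jog_arm([
  [[0,0,0,0,0,0,1],[0,0,0,0,0,0,1],[0,0,0,0,0,0,1],[0,0,0,0,0,0,1],[0,0,0,0,0,0,1],[0,0,0,0,0,0,1],[0,0,0,0,0,0,1],[0,0,0,0,0,0,1]],
])

```text
clock: 9.15
ee_pos: [0.59, 0.2714, -0.0174]
ee_rot: [[0.067, 0.998, 0.001], [0.998, -0.067, 0.001], [0.002, 0.001, -1.0]]
contact_force: [-2.0, 1.1, 6.4]
finger_gap: 0.455
gripper_force: 17.1
```

Contact comes at TCP z ≈ −0.017, so the tips sit 17 mm behind the reported TCP. The board is gripped (gap 40 mm, 17 N). Next: lift, then turn.

>>> jog_arm([
  [[0,0,0,0,0,-0.01,1],[0,0,0,0,0,-0.03,1],[0,0,0,0,0,-0.04,1],[0,0,0,0,0,-0.04,1],[0,0,0,0,0,0,1]],
])

```text
clock: 9.65
ee_pos: [0.5927, 0.2719, 0.1095]
ee_rot: [[0.067, 0.998, 0.012], [0.998, -0.067, 0.005], [0.005, 0.011, -1.0]]
contact_force: [0.0, 0.0, 0.2]
finger_gap: 0.454
gripper_force: 14.9
```

>>> jog_arm([
  [[0,0,0.138,0,0,0,1],[0,0,0.138,0,0,0,1],[0,0,0.138,0,0,0,1],[0,0,0.138,0,0,0,1],[0,0,0.138,0,0,0,1],[0,0,0.138,0,0,0,1],[0,0,0.138,0,0,0,1],[0,0,0.138,0,0,0,1],[0,0,0.138,0,0,0,1],[0,0,0.138,0,0,0,1],[0,0,0.138,0,0,0,1],[0,0,0,0,0,0,1]],
])

```text
clock: 10.85
ee_pos: [0.5893, 0.2705, 0.1]
ee_rot: [[1.0, -0.015, -0.001], [-0.015, -1.0, -0.001], [-0.001, 0.001, -1.0]]
contact_force: [0.2, 0.2, -0.5]
finger_gap: 0.453
gripper_force: 14.9
```

```bash
python3 - <<'E'
from h import *; from rig import arm
s=arm.observe(); print(s["finger_gap"],s["gripper_force"]); go(s,.5125,-.0205,.07,-1)
E
```

```text
0.4529675978483033 14.91888016462326
shift [-0.0722  0.2922  0.0302] rz 0.002 now [0.5893 0.2705 0.1   ] psi -0.89 t 10.85
```

>>> jog_arm([
  [[0,0,0,-0.0103,0.0418,0,1],[0,0,0,-0.0103,0.0418,0,1],[0,0,0,-0.0103,0.0418,0,1],[0,0,0,-0.0103,0.0418,0,1],[0,0,0,-0.0103,0.0418,0,1],[0,0,0,-0.0103,0.0418,0,1],[0,0,0,-0.0103,0.0414,0,1],[0,0,0,0,0,0.03,1],[0,0,0,0,0,0.025,1],[0,0,0,0,0,0,1],[0,0,0,0,0,0,1]],
])

```text
clock: 11.95
ee_pos: [0.513, -0.0203, 0.0458]
ee_rot: [[1.0, -0.012, -0.001], [-0.012, -1.0, 0.0], [-0.001, -0.0, -1.0]]
contact_force: [0.3, -0.2, 0.1]
finger_gap: 0.456
gripper_force: 14.9
```

```bash
python3 - <<'E'
from h import *; from rig import arm
s=arm.observe(); go(s,.5125,-.0205,.0148,-1)
c=arm.capture("wrist"); T=wristT(c,s); im=c["pixels"]; cv2.imwrite("pics/w4.png",im[:,:,::-1])
E
```

```text
shift [-0.0005  0.0002  0.031 ] rz 0.0054 now [ 0.513  -0.0203  0.0458] psi -0.69 t 11.95
```

View pics/w4.png

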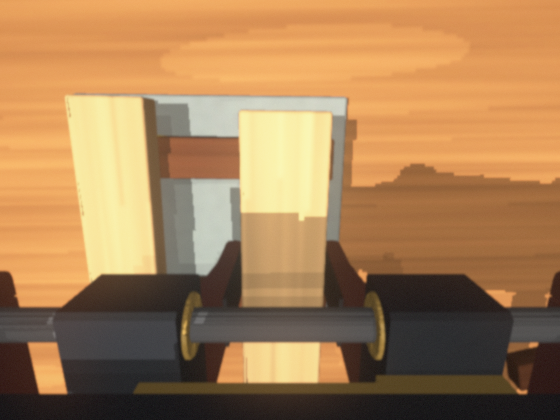

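The wrist view shows board1 at columns 68–153 and the held board2 at columns 240–332, parallel and over the free bands. I'll lower it.

>>> jog_arm([
  [[0,0,0,0,0,0.012,1],[0,0,0,0,0,0.009,1],[0,0,0,0,0,0.006,1],[0,0,0,0,0,0.002,1],[0,0,0,0,0,0,1],[0,0,0,0,0,0,1]],
])

```text
clock: 12.6
ee_pos: [0.5135, -0.0204, 0.0171]
ee_rot: [[1.0, -0.014, 0.0], [-0.014, -1.0, -0.0], [0.0, 0.0, -1.0]]
contact_force: [-0.6, 0.3, -0.4]
finger_gap: 0.456
gripper_force: 14.9
```

>>> jog_arm([
  [[0,0,0,0,0,0.0015,1],[0,0,0,0,0,0,1],[0,0,0,0,0,0,1]],
])

```text
clock: 12.9
ee_pos: [0.5134, -0.0204, 0.0155]
ee_rot: [[1.0, -0.014, 0.0], [-0.014, -1.0, 0.0], [0.0, -0.0, -1.0]]
contact_force: [0.5, 0.4, 0.1]
finger_gap: 0.451
gripper_force: 14.9
```

>>> jog_arm([
  [[0,0,0,0,0,0.001,1],[0,0,0,0,0,0,1],[0,0,0,0,0,0,0.7],[0,0,0,0,0,0,0.4],[0,0,0,0,0,0,0.25],[0,0,0,0,0,0,0.25],[0,0,0,0,0,0,0.25],[0,0,0,0,0,0,0.25],[0,0,0,0,0,-0.02,0.25],[0,0,0,0,0,-0.04,0.25],[0,0,0,0,0,-0.04,0.25],[0,0,0,0,0,0,0.25]],
])

```text
clock: 14.1
ee_pos: [0.5164, -0.0207, 0.1214]
ee_rot: [[1.0, -0.014, 0.011], [-0.014, -1.0, -0.001], [0.011, 0.001, -1.0]]
contact_force: [2.0, -0.2, 0.0]
finger_gap: 0.752
gripper_force: 0.0
```

>>> jog_arm([
  [[0,0,-0.142,0,0,0,0],[0,0,-0.142,0,0,0,0],[0,0,-0.142,0,0,0,0],[0,0,-0.142,0,0,0,0],[0,0,-0.142,0,0,0,0],[0,0,-0.142,0,0,0,0],[0,0,-0.142,0,0,0,0],[0,0,-0.142,0,0,0,0],[0,0,-0.142,0,0,0,0],[0,0,-0.142,0,0,0,0],[0,0,0,0,0,0,0]],
])

```text
clock: 15.2
ee_pos: [0.5131, -0.0204, 0.1137]
ee_rot: [[0.163, 0.987, -0.001], [0.987, -0.163, 0.0], [-0.0, -0.001, -1.0]]
contact_force: [0.1, 0.1, -0.1]
finger_gap: 1.002
gripper_force: 0.0
```

```bash
python3 - <<'E'
from h import *; from rig import arm
s=arm.observe(); go(s,.5995,-.292,.10,81.9)
E
```

```text
shift [-0.2539  0.1295  0.0136] rz -0.0224 now [ 0.5131 -0.0204  0.1137] psi 80.62 t 15.2
```

>>> jog_arm([
  [[0,0,0,-0.0363,0.0185,0,0],[0,0,0,-0.0363,0.0185,0,0],[0,0,0,-0.0363,0.0185,0,0],[0,0,0,-0.0363,0.0185,0,0],[0,0,0,-0.0363,0.0185,0,0],[0,0,0,-0.0363,0.0185,0,0],[0,0,0,-0.0363,0.0185,0,0],[0,0,-0.022,0,0,0,0],[0,0,0,0,0,0,0]],
])

```text
clock: 16.1
ee_pos: [0.5989, -0.2927, 0.113]
ee_rot: [[0.146, 0.989, -0.002], [0.989, -0.146, 0.001], [0.001, -0.002, -1.0]]
contact_force: [0.4, -0.2, 1.6]
finger_gap: 1.003
gripper_force: 0.0
```

```bash
cat >> h.py <<'E'
def edges(c,T,z,thr=140):
    "centre line of the dark strip seen by the wrist camera ahead of the fingers"
    v=cv2.GaussianBlur(cv2.cvtColor(c["pixels"],cv2.COLOR_RGB2HSV)[:,:,2],(3,3),0); out=[]
    for r in range(30,226,15):
        q=np.where(v[r,210:360]<thr)[0]+210
        if len(q)>10:
            e=cast(c,[[q[0]-.5,r],[q[-1]+.5,r]],z,T); out.append([r,q[0],q[-1],*np.round(e.mean(0)*1000,1),round(np.linalg.norm(e[1]-e[0])*1000,1)])
    for o in out: print([float(x) for x in o])
E
python3 - <<'E'
from h import *; from rig import arm
s=arm.observe(); c=arm.capture("wrist"); T=wristT(c,s); edges(c,T,.016); go(s,.5995,-.292,-.016,81.9)
c=arm.capture("top"); m=masks(c["pixels"])
try:
  for p in[(274,215),(304,218)]: print(rect(cast(c,blob(m["pale"],p,10),.05)))
except Exception as e: print(e)
cv2.imwrite("pics/t5.png",cv2.resize(c["pixels"][150:270,230:390],(640,480))[:,:,::-1])
E
```

```text
shift [0.0007 0.0007 0.129 ] rz -0.0053 now [ 0.5989 -0.2927  0.113 ] psi 81.59 t 16.1
[520.1  75.7 153.   47.   -2.8]
[512.7 -17.5 152.3  43.9  -1. ]
```

View pics/t5.png

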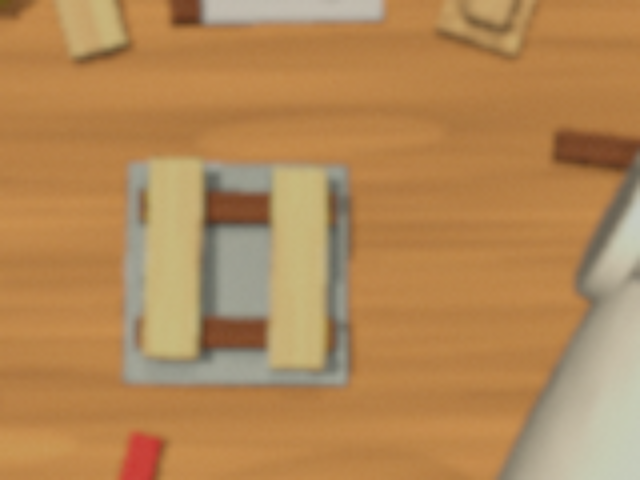

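Board2 now lies squarely on the free bands, at (300,268) in the crop, and board1 is unmoved. Next is the first strip.

```bash
python3 - <<'E'
from h import *; from rig import arm
s=arm.observe(); c=arm.capture("wrist"); T=wristT(c,s)
h=cv2.cvtColor(c["pixels"],cv2.COLOR_RGB2HSV).astype(int)
print(h[180,230:340:6].tolist())
m=((h[:,:,0]<14)&(h[:,:,2]<190)); m[235:]=0; m[:,:200]=0; m[:,370:]=0
n,l,st,ce=cv2.connectedComponentsWithStats(m.astype(np.uint8))
for k in range(1,n):
    if st[k,4]>300: print(st[k],rect(cast(c,np.argwhere(l==k)[:,::-1],.016,T)))
E
```

```text
[[16, 147, 246], [16, 146, 247], [15, 150, 240], [14, 153, 232], [15, 153, 234], [14, 153, 232], [14, 155, 230], [14, 157, 187], [11, 161, 162], [11, 157, 169], [11, 161, 157], [11, 157, 162], [14, 154, 224], [14, 152, 233], [14, 152, 233], [15, 151, 237], [14, 154, 230], [15, 151, 235], [15, 151, 236]]
[ 272  122   30  113 3188] [ 605.  -270.5   96.5   24.7   82.6]
```

>>> jog_arm([
  [[0,0,-0.01,-0.001,0.001,0.04,0],[0,0,0,0,0,0.04,0],[0,0,0,0,0,0.03,0],[0,0,0,0,0,0.014,0],[0,0,0,0,0,0.002,0],[0,0,0,0,0,0,0],[0,0,0,0,0,0,0]],
])

```text
clock: 16.95
ee_pos: [0.6016, -0.2939, -0.0088]
ee_rot: [[0.132, 0.991, 0.004], [0.991, -0.132, -0.002], [-0.001, 0.004, -1.0]]
contact_force: [0.1, -0.4, 0.1]
finger_gap: 0.997
gripper_force: 0.0
```

>>> jog_arm([
  [[0,0,0,0,0,0,1],[0,0,0,0,0,0,1],[0,0,0,0,0,0,1],[0,0,0,0,0,0,1],[0,0,0,0,0,0,1],[0,0,0,0,0,0,1],[0,0,0,0,0,0,1],[0,0,0,0,0,0,1],[0,0,0,0,0,0,1],[0,0,0,0,0,0,1]],
])

```text
clock: 17.95
ee_pos: [0.6002, -0.2934, -0.0117]
ee_rot: [[0.133, 0.991, -0.0], [0.991, -0.133, 0.0], [0.0, -0.0, -1.0]]
contact_force: [0.3, -0.1, -0.8]
finger_gap: 0.272
gripper_force: 15.0
```

Strip gripped at a 24 mm gap. I'll lift it and carry it to the base.

>>> jog_arm([
  [[0,0,0,0,0,-0.01,1],[0,0,0,0,0,-0.03,1],[0,0,0,0,0,-0.04,1],[0,0,0,0,0,-0.04,1],[0,0,-0.115,0,0,0,1],[0,0,0,0,0,0,1],[0,0,0,0,0,0,1]],
])

```text
clock: 18.65
ee_pos: [0.5998, -0.2933, 0.1077]
ee_rot: [[0.021, 1.0, -0.001], [1.0, -0.021, 0.001], [0.001, -0.001, -1.0]]
contact_force: [0.4, -0.4, -0.4]
finger_gap: 0.274
gripper_force: 15.0
```

```bash
python3 - <<'E'
from h import *; from rig import arm
s=arm.observe(); print(s["finger_gap"],s["gripper_force"]); go(s,.561,.027,.0383,89.1)
E
```

```text
0.27364246419603677 14.999800622463226
shift [ 0.3193 -0.0453  0.0697] rz -0.005 now [ 0.5998 -0.2933  0.1077] psi 88.81 t 18.65
```

>>> jog_arm([
  [[0,0,-0.005,0.0456,-0.0065,0,1],[0,0,0,0.0456,-0.0065,0,1],[0,0,0,0.0456,-0.0065,0,1],[0,0,0,0.0456,-0.0065,0,1],[0,0,0,0.0456,-0.0065,0,1],[0,0,0,0.0456,-0.0065,0,1],[0,0,0,0.0456,-0.0065,0,1],[0,0,0,0,0,0.03,1],[0,0,0,0,0,0.02,1],[0,0,0,0,0,0,1],[0,0,0,0,0,0,1]],
])

```text
clock: 19.75
ee_pos: [0.5583, 0.0263, 0.0574]
ee_rot: [[0.014, 1.0, -0.003], [1.0, -0.014, 0.0], [-0.0, -0.003, -1.0]]
contact_force: [-0.4, 0.5, -1.2]
finger_gap: 0.273
gripper_force: 15.0
```

```bash
python3 - <<'E'
from h import *; from rig import arm
s=arm.observe(); print(s["finger_gap"],s["gripper_force"]); go(s,.561,.027,.0383,89.1)
E
```

```text
0.27305563877372857 14.999998211860657
shift [0.0008 0.0028 0.0191] rz 0.0014 now [0.5583 0.0263 0.0574] psi 89.18 t 19.75
```

>>> jog_arm([
  [[0,0,0,0.0008,0.0025,0,1],[0,0,0,0,0,0.009,1],[0,0,0,0,0,0.006,1],[0,0,0,0,0,0.002,1],[0,0,0,0,0,0,1],[0,0,0,0,0,0,1],[0,0,0,0,0,0,1]],
])

```text
clock: 20.45
ee_pos: [0.5618, 0.0271, 0.0417]
ee_rot: [[0.013, 1.0, 0.001], [1.0, -0.013, -0.0], [-0.0, 0.001, -1.0]]
contact_force: [1.0, -0.3, 0.1]
finger_gap: 0.27
gripper_force: 15.0
```

>>> jog_arm([
  [[0,0,0,0,-0.0005,0.002,1],[0,0,0,0,0,0,1],[0,0,0,0,0,0.0015,1],[0,0,0,0,0,0,1],[0,0,0,0,0,0,1]],
])

```text
clock: 20.95
ee_pos: [0.5612, 0.0271, 0.0382]
ee_rot: [[0.013, 1.0, 0.001], [1.0, -0.013, 0.0], [0.0, 0.001, -1.0]]
contact_force: [-0.7, -0.8, 1.8]
finger_gap: 0.271
gripper_force: 15.0
```

>>> jog_arm([
  [[0,0,0,0,0,0,0.6],[0,0,0,0,0,0,0.5],[0,0,0,0,0,0,0.5],[0,0,0,0,0,0,0.5],[0,0,0,0,0,0,0.5],[0,0,0,0,0,-0.01,0.5],[0,0,0,0,0,-0.03,0.5],[0,0,0,0,0,-0.04,0.5],[0,0,-0.128,0,0,0,0.3],[0,0,-0.127,0,0,0,0],[0,0,0,0,0,0,0],[0,0,0,0,0,0,0]],
])

```text
clock: 22.15
ee_pos: [0.5611, 0.0271, 0.1182]
ee_rot: [[-0.236, 0.972, 0.0], [0.972, 0.236, 0.0], [0.0, 0.0, -1.0]]
contact_force: [0.4, -0.3, 0.2]
finger_gap: 0.821
gripper_force: 0.0
```

```bash
python3 - <<'E'
from h import *; from rig import arm
s=arm.observe(); go(s,.4105,-.27,.115,103.8)
E
```

```text
shift [-0.2531 -0.2165  0.0031] rz -0.0022 now [0.5611 0.0271 0.1182] psi 103.67 t 22.15
```

>>> jog_arm([
  [[0,0,0,-0.0362,-0.031,0,0],[0,0,0,-0.0362,-0.031,0,0],[0,0,0,-0.0362,-0.031,0,0],[0,0,0,-0.0362,-0.031,0,0],[0,0,0,-0.0362,-0.031,0,0],[0,0,0,-0.0362,-0.031,0,0],[0,0,0,-0.0362,-0.031,0,0],[0,0,0,0,0,0,0],[0,0,0,0,0,0,0]],
])

```text
clock: 23.05
ee_pos: [0.4106, -0.2715, 0.1177]
ee_rot: [[-0.235, 0.972, -0.0], [0.972, 0.235, 0.001], [0.001, 0.0, -1.0]]
contact_force: [0.6, -0.5, -0.9]
finger_gap: 0.997
gripper_force: 0.0
```

```bash
python3 - <<'E'
from h import *; from rig import arm
s=arm.observe(); c=arm.capture("wrist"); T=wristT(c,s)
h=cv2.cvtColor(c["pixels"],cv2.COLOR_RGB2HSV).astype(int)
m=((h[:,:,0]<14)&(h[:,:,2]<190)); m[235:]=0; m[:,:200]=0; m[:,370:]=0
n,l,st,ce=cv2.connectedComponentsWithStats(m.astype(np.uint8))
for k in range(1,n):
    if st[k,4]>300: print(st[k],rect(cast(c,np.argwhere(l==k)[:,::-1],.016,T)))
go(s,.4105,-.27,-.014,103.8)
c=arm.capture("top"); m=masks(c["pixels"])
for k,p,z in[("brown",(276,202),.066),("brown",(290,202),.066),("pale",(276,215),.05),("pale",(304,218),.05)]:
  try: print(k,rect(cast(c,blob(m[k],p,25),z)))
  except Exception as e: print(e)
cv2.imwrite("pics/t6.png",cv2.resize(c["pixels"][150:270,230:390],(640,480))[:,:,::-1])
E
```

```text
[ 267  118   31  117 3287] [ 404.  -249.7  101.    24.7  -75. ]
shift [0.0014 0.0003 0.1317] rz -0.0038 now [ 0.4106 -0.2715  0.1177] psi 103.58 t 23.05
brown [556.2  26.5 144.   23.9  89.3]
brown [556.2  26.5 144.   23.9  89.3]
pale [495.6  74.7 104.   42.5  -2.5]
pale [491.5 -18.6 109.8  41.5  -0.7]
```

View pics/t6.png

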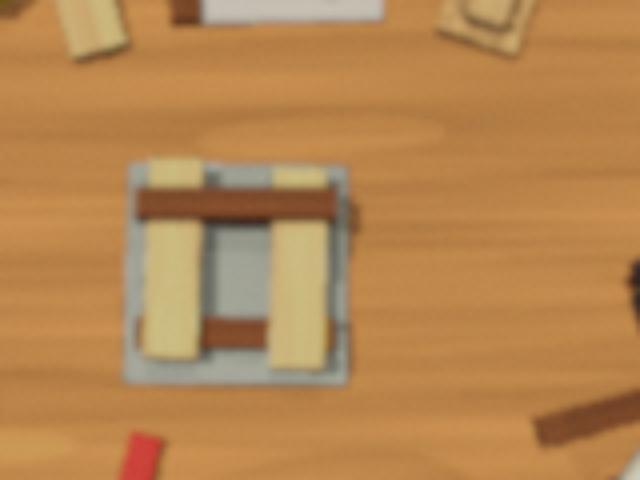

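The first strip lies across both boards directly above the far bearer, at crop (237,203). Picking up the second strip.

>>> jog_arm([
  [[0,0,-0.01,0,0,0.04,0],[0,0,0,0,0,0.04,0],[0,0,0,0,0,0.03,0],[0,0,0,0,0,0.016,0],[0,0,0,0,0,0.004,0],[0,0,0,0,0,0,0],[0,0,0,0,0,0,0]],
])

```text
clock: 23.85
ee_pos: [0.4123, -0.2709, -0.0107]
ee_rot: [[-0.25, 0.968, 0.002], [0.968, 0.25, -0.001], [-0.002, 0.001, -1.0]]
contact_force: [0.4, -1.1, 0.4]
finger_gap: 1.0
gripper_force: 0.0
```

>>> jog_arm([
  [[0,0,0,0,0,0,1],[0,0,0,0,0,0,1],[0,0,0,0,0,0,1],[0,0,0,0,0,0,1],[0,0,0,0,0,0,1],[0,0,0,0,0,0,1],[0,0,0,0,0,0,1],[0,0,0,0,0,0,1],[0,0,0,0,0,0,1],[0,0,0,0,0,0,1]],
])

```text
clock: 24.85
ee_pos: [0.4111, -0.2709, -0.0122]
ee_rot: [[-0.249, 0.968, -0.0], [0.968, 0.249, 0.0], [0.0, -0.0, -1.0]]
contact_force: [0.4, -0.2, 0.1]
finger_gap: 0.267
gripper_force: 15.0
```

>>> jog_arm([
  [[0,0,0,0,0,-0.01,1],[0,0,0,0,0,-0.03,1],[0,0,0,0,0,-0.04,1],[0,0,0,0,0,-0.04,1],[0,0,0.134,0,0,0,1],[0,0,0.133,0,0,0,1],[0,0,0,0,0,0,1],[0,0,0,0,0,0,1]],
])

```text
clock: 25.65
ee_pos: [0.4111, -0.2709, 0.1081]
ee_rot: [[0.011, 1.0, 0.0], [1.0, -0.011, -0.0], [-0.0, 0.0, -1.0]]
contact_force: [0.5, 0.5, -1.0]
finger_gap: 0.271
gripper_force: 15.0
```

```bash
python3 - <<'E'
from h import *; from rig import arm
s=arm.observe(); print(s["finger_gap"],s["gripper_force"]); go(s,.4652,.028,.0378,89.1)
E
```

```text
0.27050533252300135 14.990793764591217
shift [0.2995 0.0507 0.0703] rz 0.0042 now [ 0.4111 -0.2709  0.1081] psi 89.34 t 25.65
```

>>> jog_arm([
  [[0,0,0.004,0.0428,0.0072,0,1],[0,0,0,0.0428,0.0072,0,1],[0,0,0,0.0428,0.0072,0,1],[0,0,0,0.0428,0.0072,0,1],[0,0,0,0.0428,0.0073,0,1],[0,0,0,0.0428,0.0073,0,1],[0,0,0,0.0427,0.0073,0,1],[0,0,0,0,0,0.03,1],[0,0,0,0,0,0.02,1],[0,0,0,0,0,0,1],[0,0,0,0,0,0,1],[0,0,0,0,0,0,1]],
])

```text
clock: 26.85
ee_pos: [0.4681, 0.0273, 0.0593]
ee_rot: [[0.019, 1.0, 0.002], [1.0, -0.019, 0.0], [0.0, 0.002, -1.0]]
contact_force: [-0.2, 0.4, -1.1]
finger_gap: 0.267
gripper_force: 15.0
```

```bash
python3 - <<'E'
from h import *; from rig import arm
s=arm.observe(); print(s["finger_gap"],s["gripper_force"]); go(s,.4652,.028,.0378,89.1)
E
```

```text
0.26678767286690663 14.990598857402802
shift [ 0.0006 -0.0029  0.0215] rz -0.003 now [0.4681 0.0273 0.0593] psi 88.93 t 26.85
```

>>> jog_arm([
  [[0,0,0,0.0006,-0.0028,0,1],[0,0,0,0,0,0.01,1],[0,0,0,0,0,0.006,1],[0,0,0,0,0,0.002,1],[0,0,0,0,0,0,1],[0,0,0,0,0,0,1],[0,0,0,0,0,0,1]],
])

```text
clock: 27.55
ee_pos: [0.4647, 0.0283, 0.0401]
ee_rot: [[0.019, 1.0, 0.0], [1.0, -0.019, 0.0], [0.0, 0.0, -1.0]]
contact_force: [-0.4, -1.1, -0.8]
finger_gap: 0.27
gripper_force: 15.0
```

>>> jog_arm([
  [[0,0,0,0,0,0.0015,1],[0,0,0,0,0,0,1],[0,0,0,0,0,0.001,1],[0,0,0,0,0,0,1],[0,0,0,0,0,0,1]],
])

```text
clock: 28.05
ee_pos: [0.4647, 0.0283, 0.0378]
ee_rot: [[0.019, 1.0, 0.0], [1.0, -0.019, -0.0], [-0.0, 0.0, -1.0]]
contact_force: [-1.2, 0.0, 2.9]
finger_gap: 0.277
gripper_force: 15.0
```

>>> jog_arm([
  [[0,0,0,0,0,0,0.6],[0,0,0,0,0,0,0.5],[0,0,0,0,0,0,0.5],[0,0,0,0,0,0,0.5],[0,0,0,0,0,0,0.5],[0,0,0,0,0,-0.01,0.5],[0,0,0,0,0,-0.03,0.5],[0,0,0,0,0,-0.04,0.5],[0,0,0,0,0,-0.04,0.5],[0,0,0,0,0,0,0.5]],
])

```text
clock: 29.05
ee_pos: [0.4672, 0.0283, 0.1649]
ee_rot: [[0.019, 1.0, 0.011], [1.0, -0.019, -0.0], [0.0, 0.011, -1.0]]
contact_force: [-0.4, -0.6, -0.3]
finger_gap: 0.499
gripper_force: 0.0
```

>>> jog_arm([
  [[0,0,0,-0.04,0,0,0.5],[0,0,0,-0.04,0,0,0.5],[0,0,0,-0.04,0,0,0.5],[0,0,0,-0.04,0,0,0.5],[0,0,0,-0.04,0,0,0.5],[0,0,0,-0.04,0,0,0.5],[0,0,0,0,0,0,0.5],[0,0,0,0,0,0,0.5]],
])

```text
clock: 29.85
ee_pos: [0.4596, -0.212, 0.1569]
ee_rot: [[0.021, 1.0, -0.001], [1.0, -0.021, 0.001], [0.001, -0.001, -1.0]]
contact_force: [-0.0, 0.2, 0.0]
finger_gap: 0.501
gripper_force: 0.0
```

```bash
python3 - <<'E'
from h import *; from rig import arm
c=arm.capture("top"); m=masks(c["pixels"])
for k,p,z in[("brown",(288,202),.066),("brown",(288,233),.066)]:
  try: print(k,rect(cast(c,blob(m[k],p,12),z)))
  except Exception as e: print(e)
a=cv2.resize(c["pixels"][165:265,230:350],(480,400),interpolation=cv2.INTER_CUBIC)
t=arm.capture("scene"); b=cv2.resize(t["pixels"][180:240,230:310],None,fx=4,fy=400/60,interpolation=cv2.INTER_CUBIC)
cv2.imwrite("pics/t7.png",np.hstack([a,b])[:,:,::-1])
E
```

```text
brown [556.2  26.5 144.   23.9  89.3]
brown [463.5  27.4 142.1  20.3  89.5]
```

View pics/t7.png

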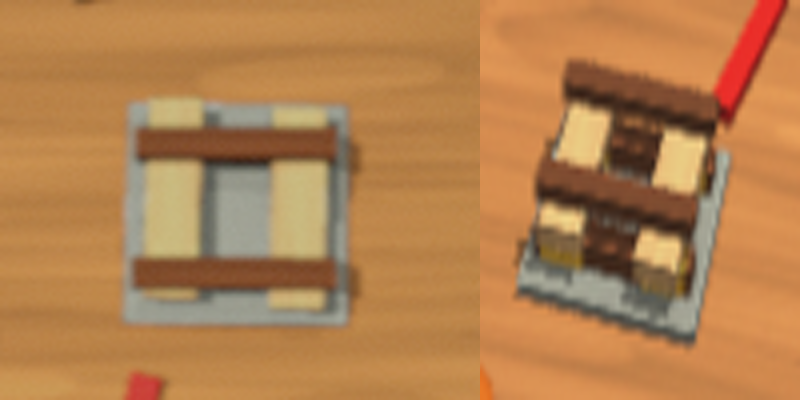

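Both strips lie flat across the two boards, above the bearers (left crop rows 143 and 273) and within a few millimetres of target. The arm is clear, so I'm handing in.

```bash
python3 -c "
from rig import arm
print(arm.close_job())"
```

```text
the job is handed in; nothing more can be done
None
```

The stack is built and handed in: board2 is on the free yellow bands beside board1, and both strips lie across the boards above the bearers, a few millimetres from target in the last camera check; no verdict was returned.

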